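Load a freight crate onto the flatbed wagon through the chute gate

ROBOT

A 7-joint arm with a two-finger parallel gripper is mounted at the origin on the work surface. World frame = base frame: x ahead of the robot, y to its left, z up, the work surface at z = 0. Lengths are in m, angles in rad, forces in N, time in s.
With the tool pointing down it reaches from about 0.4 to 0.85 m from the base axis. Payload 4.5 kg.
Tool frame: the origin (TCP) lies at the very end of the fingers, on their centre line; the grasp point (between the pads) lies 19 mm behind it (tcp_to_grasp is the distance from the TCP to the grasp point, in m); z points along the fingers, y is the line along which they close (so a half turn about z gives the same grasp; the last joint's range is limited). The gripper opens to 88 mm and grips with 3 to 60 N. Pads are 18 mm wide; open, the fingers measure 123 mm over their backs; the gripper's body (75 mm by 187 mm) begins 45 mm behind the grasp point.
Start: joints at [-1.29, 0.689, -0.195, 1.565, 0.157, 0.902, -0.215], TCP at [0.153, 0.606, 0.239] pointing down, gripper open.
Joint ranges: [-3.01, 3.01], [-0.46, 2.08], [-1.47, 1.51], [0.13, 2.56], [-1, 4.14], [0.04, 2.09], [-2.66, 2.66]. Speed limits (rad/s): [2.57, 2.57, 3.14, 3.14, 3.14, 3.14, 3.14].

INTERFACE

Orientations are given as a unit quaternion [x, y, z, w].
In Python, from cell import * gives the robot as it stands.
- The arm moves only by the tool move_arm, never from a script. Its argument "rows" is a list that holds one entry, the list of rows, each a list of 7 numbers: the closure, from -1 (fully open) to 1 (shut), then the shift along the tool's x, y, z in mm, then the turn, a rotation vector about the tool's x, y, z in degrees. A call has exactly 10 rows; each row is the pose to reach, as a shift and turn from the pose commanded when the call began, along the tool's axes at that moment; what a row does not reach only later rows make up. A row lasts 1/8 s, in which the tool goes at most 62.5 mm and 10.7 degrees, less where a joint would pass 70% of its speed; a pose out of reach is approached as far as the arm can. A call with a gripper value outside its range is refused whole. The fingers move at their own pace and stop on an object; "force" is the grip in N (left out, the last holds). Time passes only in rows, so rows that repeat a pose let the fingers close, or fill a call up. It gives the time, the measured TCP pose, the force, the opening and the grip force at its end, in the units of the state.
- read_state(): the state, without advancing time (a new reading comes with each control period).
- camera(name): name is "side" or "top" or "wrist"; returns the picture (420x560x3 uint8, red, green, blue); there is no depth.
- camera_info(name): a dict with "mtx" (3x3 intrinsics, pixels), "pose" (4x4, takes a point from camera to world coordinates). Camera axes: x right, y down, z forward; pixel columns grow to the right and rows downward; lengths in m; the calibration is good to about 2 mm. A picture is of the moment at which its call begins: read the wrist's pose just before it. camera_info takes no time and is no camera call; for the wrist camera it gives the pose at the moment of the call.
- finish_job(): hands the job in; it is judged then, once.
The state is a dict: "t": time; "joints": joint angles; "joint_velocities": joint speeds; "tau": joint torques, N m; "tool_pos": TCP position; "eef_rot": TCP orientation; "contact_force": force on the tool from outside, world axes, zero at the start; "torque": the same for the moment, N m; "grip_width": finger opening in m; "gripper_force": force on a finger pad.
Only numpy, scipy, OpenCV 4.12 (cv2) and the standard library are available. Lean on these libraries where they do the work, as an engineer would, in place of code of your own. Each camera call takes 0.05 s, during which the arm holds its last target. There are 200 camera calls.

TASK

Push the silver flatbed wagon along its track until it is fully home against the buffer stop, below the chute. Then press the paddle end of the rocking lever down so that its other end lifts the gate, keep it down until the wooden crate has slid onto the wagon's bed, and let the lever come back up so that the gate is shut. Do not touch the crate, and leave the other models, cases, crates and the tin where they are.

Things in the scene. Friction and masses are not known exactly. Their poses are not given: they have to be found in the camera images.
- station: Fixed loading station, moved and turned as a whole between runs. Origin on the drawer's black floor (3 mm above the work surface), on the track's centre line, in front of the chute. Axes: x level, away from the track up the chute; y along the track to the buffer stop; z up. 'Station' numbers are mm in this frame. Track: y -315 to 85, x 0, rail tops z 12. Buffer stop: y 71 to 84.
- chute_mouth (a point): Middle of the chute floor's lower lip, station x 40, y 0, z 44. The chute is a sloped aluminium floor with clear side walls, 45 mm wide outside, rising along the station's +x at 37 degrees to x 147, walls up to z 145.
- wagon (a joint): How far the wagon has been pushed along the station's +y, in m. It slides captive on the track with about 1 N of friction (it stays where it is left) from 0 to 0.14; at 0.14 it is fully home against the buffer stop. It starts between 0 and 0.05.
- wagon_end (a point): Middle of the outer face of the wagon's trailing bulkhead (the end away from the buffer stop); push here along the station's +y. The bulkhead is an upright silver plate 62 mm wide (x), 4 mm thick, reaching from 29 mm below to 13 mm above this point; this point is at station z 57.
- wagon_bed (a point): Centre of the top face of the silver wagon's bed, 34 mm above the station origin, axes parallel to the station's. Wagon 190 mm long (y), 62 wide (x); bulkheads at both ends 36 mm high above the bed, a side board 18 mm high along its -x side, none along +x (chute side). When home its centre is at station y -30, its trailing end at y -125.
- rocker (a joint): Angle of the rocking lever in rad: 0 at rest (gate shut), growing as the paddle goes down, 0.38 at its end stop (gate fully lifted). A spring returns it; the paddle needs about 2 N at first and 5 to 6 N fully down. The crate can pass from about 0.2 to 0.25; press to the stop to be sure.
- paddle (a point): Centre of the top of the lever's paddle, a flat grey plate 40 x 40 mm, at station x 36, y 195, z 103 at rest. Press straight down. The lever is a steel bar along y; its pivot (axis along station x) is at x 36, y 100, z 95 between two posts 104 mm high, so the paddle's centre ends about 35 mm lower and some 4 mm nearer to the pivot.
- gate_edge (a point): Middle of the lower edge of the gate, a steel plate 44 mm wide (y), 3 mm thick, hanging 47 mm down from the lever's other end across the chute mouth at station x 36, y 0; at rest this edge is at z 48, lifted about 40 mm when the paddle is fully down.
- crate_center (a point): Centre of the wooden freight crate (30 x 32 mm, 20 mm high, about 30 g) that waits in the chute behind the gate. Once the gate is lifted it slides out on its own in about half a second and drops onto the wagon's bed, where it may lie any way up.
- loco: Green locomotive, loose, 46 x 185 mm, 64 mm high; origin under its centre, length along its y. Leave alone.
- coach: Blue coach, loose, 46 x 190 mm, 62 mm high; origin under its centre, length along its y. Leave alone.
- case_a: Lower of two stacked clear car cases, loose, 60 x 170 mm, 48 mm high; origin under its centre, length along its y. Leave alone.
- case_b: Upper of the two stacked clear car cases, same size. Leave alone.
- spare_a: Spare crate lying on the drawer floor, same as the one in the chute. Origin under its centre. Leave alone.
- spare_b: Second spare crate on the drawer floor. Origin under its centre. Leave alone.
- tin: Small round steel tin, 39 mm across, 44 mm high; origin under its centre. Leave alone.
- crate: The same wooden crate; origin at the centre of its underside.
There are look-alikes about, which are no part of the job. Leave any blue or pink look-alike of the crate alone.

How it is judged:
On the way, in this order (a step that is already met when the one before it is completed fails the run):
1. the wagon is home against the buffer stop (value of joint wagon above 0.134 m), for 0.1 s.
2. the lever is pressed at its paddle and lifts the gate, with the wagon home (value of joint wagon above 0.134 m and value of joint rocker above 0.15 rad and horizontal distance between the grasp point and paddle below 0.08 m), for 0.02 s.
3. the crate has slid onto the wagon (value of joint wagon above 0.134 m and x of crate_center in the frame of wagon_bed between -0.024 and 0.024 m and y of crate_center in the frame of wagon_bed between -0.092 and 0.092 m and z of crate_center in the frame of wagon_bed between 0.005 and 0.019 m), for 0.2 s.
At the end, for the whole second after the job is handed in: The wagon is within 6 mm of its stop, the crate lies at rest on the wagon's bed between its bulkheads, its centre within 24 mm of the wagon's centre line (and its centre 5 to 19 mm above the bed), and the lever is back at rest (within 0.04 rad) with the gate shut (all of step 3 and value of joint rocker below 0.04 rad and velocity of joint rocker below 0.1 rad/s and linear speed of crate below 0.03 m/s); the robot touches nothing.
It fails at once if the fingers or the arm touch the crate (contact force between any of the fingers, the arm and crate above 0.3 N).
It fails at once if another model, case, crate or the tin is moved by more than 20 mm (distance of any of loco, coach, case_a, case_b, spare_a, spare_b, tin from where it was at the start of the episode above 0.02 m).
It also fails if it takes over 42 s, if anything falls off the work surface, if the arm or the gripper's body presses on something with over 40 N, if the wrist force passes 120 N, or if a joint passes its speed limit or range.

## Working session

There is one attempt and no reset: what is moved stays moved. The work goes in short steps, Python scripts to look and compute and a tool call to move; the robot and the scene stay as the last step left them, time stands still between calls to the robot, and variables do not carry over. Pictures are saved under pics/ and viewed, at most 10 in all, crops included, and the job is handed in when it is done.

Besides the shell and the picture viewer there is one more tool, called after "Call:" as name([rows], argument=value, ...), one row to a line, values as JSON. move_arm: Moves the arm, as the interface text tells. Its arguments: {"type":"object","properties":{"rows":{"type":"array"},"force":{"type":"number"}},"required":["rows"]}

```bash
mkdir -p pics; python3 - <<'E'
from cell import *
import cv2,numpy as np
np.set_printoptions(precision=4,suppress=True)
s=read_state();print(s['t'],s['tool_pos'],s['eef_rot'],s['contact_force'],s['grip_width'])
for n in("top","side"):
    im=camera(n);cv2.imwrite(f"pics/{n}0.png",im[:,:,::-1])
    i=camera_info(n);print(n,i['mtx'],i['pose'])
E
```

```text
0.0 [0.1526 0.6054 0.2379] [ 0.123   0.9924 -0.0009 -0.    ] [-0.5507  0.0395 -0.8655] 0.08790329287032493
top [[391.7072   0.     277.8726]
 [  0.     391.7072 203.9672]
 [  0.       0.       1.    ]] [[ 0.2167 -0.9521  0.2157  0.4167]
 [-0.9762 -0.2128  0.0417  0.0121]
 [ 0.0062 -0.2196 -0.9756  0.7327]
 [ 0.      0.      0.      1.    ]]
side [[402.1832   0.     283.3222]
 [  0.     402.1832 211.7391]
 [  0.       0.       1.    ]] [[-0.8849 -0.2578  0.3879  0.2715]
 [-0.4657  0.5073 -0.7251  0.5721]
 [-0.0098 -0.8223 -0.569   0.5454]
 [ 0.      0.      0.      1.    ]]
```

View pics/top0.png

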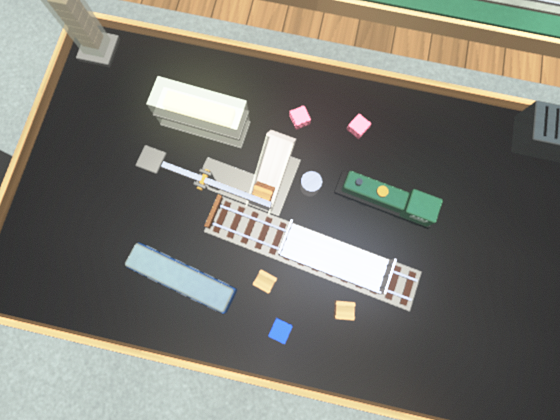

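View pics/side0.png

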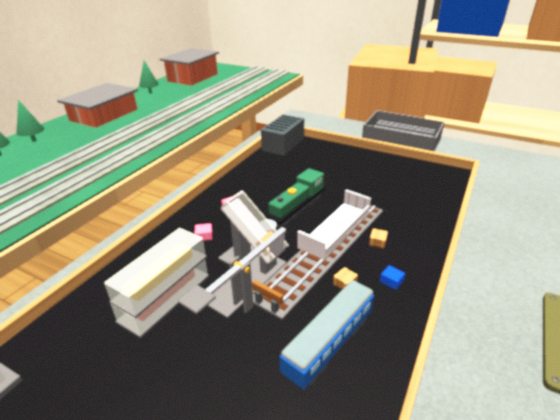

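The top view shows the silver wagon at (335,257) with its trailing bulkhead near (388,276). The buffer is at (213,211), the paddle at (151,159) and the track's far end at (416,292). The real crate is behind the gate at (262,192). The pink blocks (300,117) and (359,126), the blue one (281,331) and the spares (264,281) and (345,310) are not it. I'll enlarge the station to confirm.

```bash
python3 - <<'E'
import cv2
a=cv2.imread("pics/top0.png")[130:320,130:430];cv2.imwrite("pics/c1.png",cv2.resize(a,None,fx=2.6,fy=2.6,interpolation=cv2.INTER_CUBIC))
E
```

```text
(no output)
```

View pics/c1.png

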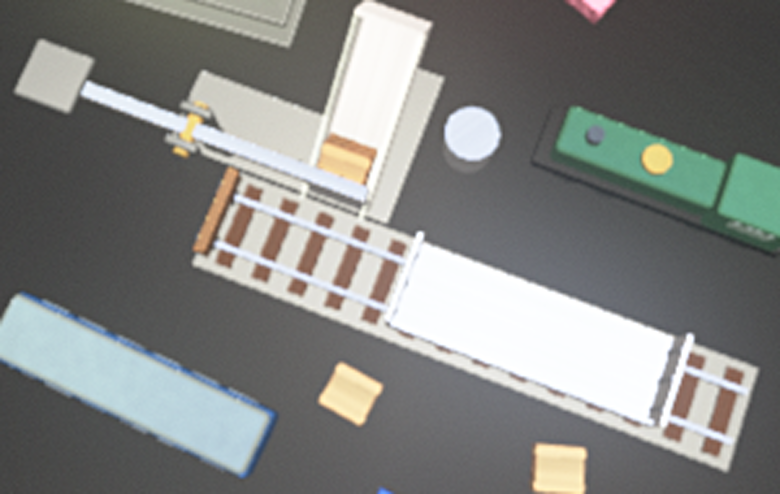

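```bash
cat > h.py <<'E'
from cell import *
import cv2,numpy as np
from scipy.optimize import least_squares
from scipy.spatial.transform import Rotation as R
np.set_printoptions(precision=4,suppress=True)
def proj(P,i):
    T=np.linalg.inv(i['pose']);c=P@T[:3,:3].T+T[:3,3];u=c@i['mtx'].T;return u[:,:2]/u[:,2:]
def st(p,P):
    P=np.asarray(P,float)/1000;c,s=np.cos(p[2]),np.sin(p[2])
    return np.c_[p[0]+c*P[:,0]-s*P[:,1],p[1]+s*P[:,0]+c*P[:,1],P[:,2]+.003]
E
python3 - <<'E'
from h import *
i=camera_info("top")
S=[(56,215,103),(56,175,103),(16,175,103),(16,215,103),(0,-315,3)]
U=[(41,39),(94,62),(70,112),(14,88),(742,420)]
W=[(31,-75,70),(-31,-75,70),(31,-265,70),(-31,-265,70)]
U=np.array(U+[(420,235),(388,322),(691,337),(662,425)])/2.6+[130,130]
def f(p):
    w=np.array(W,float);w[:,1]+=p[3]*1000
    return (proj(st(p,np.vstack([S,w])),i)-U).ravel()
best=min((least_squares(f,[.45,.05,a,.02],loss='soft_l1') for a in(-2,-1,0,1,2,3)),key=lambda r:r.cost)
p=best.x;print(p,best.cost,f(p).reshape(-1,2))
np.save("p.npy",p)
q=p[3]*1000
print("wagon_end",st(p,[(0,-265+q,57)]),"home end",st(p,[(0,-125,57)]),"paddle",st(p,[(36,195,103)]),"lip",st(p,[(40,0,44)]))
print("chute top",st(p,[(147,0,145)]))
s=read_state();Rm=R.from_quat(s['eef_rot']).as_matrix();print(Rm,s['tool_pos'],s['t'])
E
```

```text
[ 0.5196  0.0761 -0.1501  0.0156] 5.770299453573651 [[-0.3623 -0.4606]
 [ 0.7864 -1.2047]
 [-0.0441  0.7579]
 [-0.266   1.6891]
 [-0.1651  0.1746]
 [-0.6331 -1.1699]
 [-1.3761 -0.7443]
 [ 1.1595 -0.0848]
 [ 1.0941  1.4949]]
wagon_end [[ 0.4823 -0.1705  0.06  ]] home end [[ 0.5009 -0.0475  0.06  ]] paddle [[0.5844 0.2635 0.106 ]] lip [[0.5591 0.0701 0.047 ]]
chute top [[0.6649 0.0541 0.148 ]]
[[-0.9697  0.2442 -0.0003]
 [ 0.2442  0.9697 -0.0016]
 [-0.0001 -0.0016 -1.    ]] [0.1526 0.6055 0.238 ] 0.1
```

The crop confirms the layout: wagon bulkhead tops at (404,278) and (676,381), paddle centre at (55,75), crate at (345,158) behind the gate. The station pose fits to about 1 px. I'll move over with the fingers shut and turn the tool so its y lies along station x.

Call:
move_arm([
  [[1,-35,-28,0,0,0,8.5],[1,-71,-55,0,0,0,17],[1,-106,-83,0,0,0,25.5],[1,-142,-111,0,0,0,34],[1,-177,-138,0,0,0,42.5],[1,-213,-166,0,0,0,51],[1,-248,-194,0,0,0,59.5],[1,-284,-222,0,0,0,68],[1,-320,-250,0,0,0,76.5],[1,-355,-277,0,0,0,85]],
], force=30)

```text
t: 1.35
tool_pos: [0.4299, 0.2494, 0.2386]
eef_rot: [0.763, 0.647, -0.0, -0.0]
contact_force: [0.6, -0.9, -1.0]
grip_width: 0.0004
gripper_force: 0.0
```

```bash
cat >> h.py <<'E'
def to(S):
    p=np.load("p.npy");s=read_state();Rm=R.from_quat(s['eef_rot']).as_matrix()
    print("t",s['t'],"tcp",np.array(s['tool_pos']),"F",np.array(s['contact_force']),"w",s['grip_width'],'j',np.array(s['joints']))
    for q in S:
        t=st(p,[q])[0];print(q,"world",t,"toolshift mm",(t-s['tool_pos'])@Rm*1000)
    yaw=np.degrees(np.arctan2(Rm[1,1],Rm[0,1]));print("tool y azimuth",yaw,"station",np.degrees(p[2]), "z axis",Rm[:,2])
    c,sn=np.cos(p[2]),np.sin(p[2]);d=(np.array(s['tool_pos'])[:2]-p[:2])*1000
    print("tcp station",c*d[0]+sn*d[1],-sn*d[0]+c*d[1],s['tool_pos'][2]*1000-3)
E
python3 -c "
from h import *
to([(0,-285,120),(0,-285,50)])"
```

```text
t 1.35 tcp [0.4299 0.2494 0.2386] F [ 0.6176 -0.9328 -1.032 ] w 0.0004330979281781317 j [-0.7364  0.5305  0.1838  1.9561 -0.15    0.6682 -0.6238]
(0, -285, 120) world [ 0.477  -0.2057  0.123 ] toolshift mm [-441.3152  120.9774  115.603 ]
(0, -285, 50) world [ 0.477  -0.2057  0.053 ] toolshift mm [-441.3046  120.9997  185.603 ]
tool y azimuth -9.417509185498519 station -8.60279098766378 z axis [-0.0003 -0.0001 -1.    ]
tcp station -114.65296639132032 158.00760021873347 235.57522862522393
```

Call:
move_arm([
  [[1,-56,15,0,0,0,-0.8],[1,-112,30,0,0,0,-0.8],[1,-168,46,0,0,0,-0.8],[1,-224,61,0,0,0,-0.8],[1,-280,76,0,0,0,-0.8],[1,-336,92,0,0,0,-0.8],[1,-390,107,20,0,0,-0.8],[1,-441,121,70,0,0,-0.8],[1,-441,121,130,0,0,-0.8],[1,-441,121,185,0,0,-0.8]],
])

```text
t: 2.6
tool_pos: [0.4788, -0.2053, 0.0519]
eef_rot: [0.757, 0.653, 0.0, 0.001]
contact_force: [0.2, 0.2, 0.1]
grip_width: 0.0006
gripper_force: 0.0
```

```bash
python3 -c "
from h import *
to([(0,-125,50)])
for n in ('top','side'): cv2.imwrite(f'pics/{n}1.png',camera(n)[:,:,::-1])
a=cv2.imread('pics/top1.png')[170:350,260:480];b=cv2.imread('pics/side1.png')[170:350,250:470]
cv2.imwrite('pics/m1.png',cv2.resize(np.hstack([a,b]),None,fx=1.8,fy=1.8))
"
```

```text
t 2.6 tcp [ 0.4788 -0.2053  0.0519] F [0.1875 0.1984 0.1124] w 0.0005662634574471421 j [ 0.2938  0.8694  0.0377  2.0149 -0.112   0.2577  0.2786]
(0, -125, 50) world [ 0.5009 -0.0475  0.053 ] toolshift mm [159.3256  -1.4107  -1.1823]
tool y azimuth -8.469953620440124 station -8.60279098766378 z axis [ 0.0013 -0.0008 -1.    ]
tcp station 1.7816537498221123 -284.32253215402875 48.907975457269984
```

View pics/m1.png

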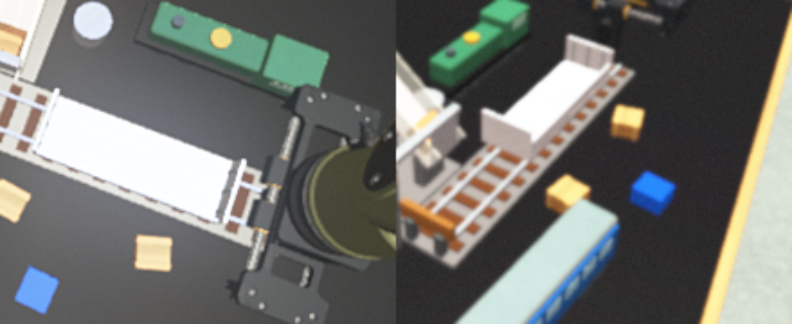

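The fingers are about 30 mm behind the trailing bulkhead (mosaic (238,190)) and in line with the track. Pushing now.

Call:
move_arm([
  [[1,14,-1,-1,0,0,0],[1,28,-1,-1,0,0,0],[1,42,-1,-1,0,0,0],[1,56,-1,-1,0,0,0],[1,70,-1,-1,0,0,0],[1,84,-1,-1,0,0,0],[1,98,-1,-1,0,0,0],[1,112,-1,-1,0,0,0],[1,124,-1,-1,0,0,0],[1,132,-1,-1,0,0,0]],
])

```text
t: 3.95
tool_pos: [0.4969, -0.0721, 0.0546]
eef_rot: [0.756, 0.654, 0.0, -0.0]
contact_force: [0.8, -1.9, -0.0]
grip_width: 0.0011
gripper_force: 0.6
```

Call:
move_arm([
  [[1,3,0,0,0,0,0],[1,6,0,0,0,0,0],[1,9,0,0,0,0,0],[1,11,0,0,0,0,0],[1,13,0,0,0,0,0],[1,15,0,0,0,0,0],[1,16,0,0,0,0,0],[1,17,0,0,0,0,0],[1,18,0,0,0,0,0],[1,18,0,0,0,0,0]],
])

```text
t: 5.2
tool_pos: [0.4993, -0.0556, 0.0547]
eef_rot: [0.757, 0.654, -0.0, 0.0]
contact_force: [-0.9, -2.1, -1.0]
grip_width: 0.0002
gripper_force: 1.1
```

```bash
python3 -c "
from h import *
to([(0,-125,50)])
for n in ('top','side'): cv2.imwrite(f'pics/{n}2.png',camera(n)[:,:,::-1])
a=cv2.imread('pics/top2.png')[150:330,190:410];b=cv2.imread('pics/side2.png')[170:350,220:440]
cv2.imwrite('pics/m2.png',cv2.resize(np.hstack([a,b]),None,fx=1.8,fy=1.8))
"
```

```text
t 5.2 tcp [ 0.4993 -0.0556  0.0547] F [-0.8559 -2.094  -0.9735] w 0.0002478577677629018 j [-0.0208  0.8571  0.0658  2.0686 -0.2255  0.2226  0.0965]
(0, -125, 50) world [ 0.5009 -0.0475  0.053 ] toolshift mm [8.2531 0.4341 1.6904]
tool y azimuth -8.362817814371136 station -8.60279098766378 z axis [-0.0002 -0.0004 -1.    ]
tcp station -0.39916873609267256 -133.25414970221073 51.69375274051433
```

View pics/m2.png

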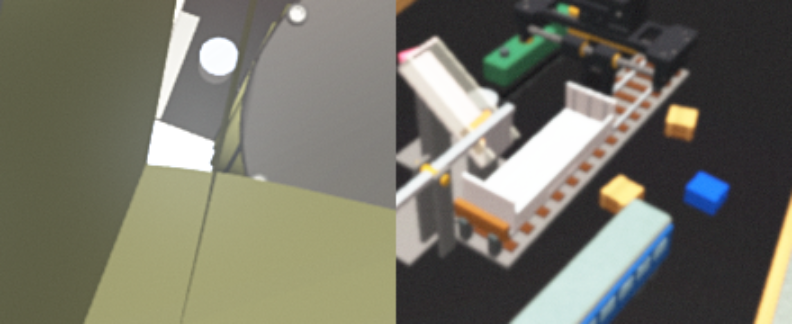

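The side view shows the wagon's leading end almost at the orange buffer (488,215), but the force is still only friction. I'll keep pushing until it rises.

Call:
move_arm([
  [[1,1,0,0,0,0,0],[1,2,0,0,0,0,0],[1,3,0,0,0,0,0],[1,4,0,0,0,0,0],[1,5,0,0,0,0,0],[1,6,0,0,0,0,0],[1,6,0,0,0,0,0],[1,7,0,0,0,0,0],[1,7,0,0,0,0,0],[1,7,0,0,0,0,0]],
])

```text
t: 6.55
tool_pos: [0.4992, -0.0555, 0.0548]
eef_rot: [0.759, 0.651, -0.003, 0.003]
contact_force: [-3.0, -16.4, 0.1]
grip_width: 0.0003
gripper_force: 8.4
```

The TCP stopped under 16 N at station y -133, so the wagon is home. I'll back off and lift.

Call:
move_arm([
  [[1,-8,0,0,0,0,0],[1,-18,0,0,0,0,0],[1,-30,0,0,0,0,0],[1,-35,0,-20,0,0,0],[1,-35,0,-50,0,0,0],[1,-35,0,-90,0,0,0],[1,-35,0,-130,0,0,0],[1,-35,0,-150,0,0,0],[1,-35,0,-150,0,0,0],[1,-35,0,-150,0,0,0]],
])

```text
t: 7.8
tool_pos: [0.4948, -0.0829, 0.2039]
eef_rot: [0.757, 0.654, -0.0, -0.001]
contact_force: [-0.1, 1.2, 0.0]
grip_width: 0.0004
gripper_force: 0.0
```

```bash
python3 -c "
from h import *
to([(36,195,200),(36,195,120)])"
```

```text
t 7.8 tcp [ 0.4948 -0.0829  0.2039] F [-0.0882  1.2464  0.011 ] w 0.00040354199843687565 j [-0.0264  0.5895  0.16    1.98   -0.1616  0.5855  0.0968]
(36, 195, 200) world [0.5844 0.2635 0.203 ] toolshift mm [355.6652  38.4742   0.957 ]
(36, 195, 120) world [0.5844 0.2635 0.123 ] toolshift mm [355.6418  38.5853  80.9569]
tool y azimuth -8.322411178342838 station -8.60279098766378 z axis [-0.0013  0.0005 -1.    ]
tcp station -0.7320594416091026 -160.84942983670555 200.90654851100172
```

Call:
move_arm([
  [[1,45,5,0,0,0,0],[1,90,10,0,0,0,0],[1,135,15,0,0,0,0],[1,180,20,0,0,0,0],[1,225,25,0,0,0,0],[1,270,30,0,0,0,0],[1,315,35,0,0,0,0],[1,356,38,0,0,0,0],[1,356,38,40,0,0,0],[1,356,38,75,0,0,0]],
])

```text
t: 9.05
tool_pos: [0.5835, 0.2642, 0.1267]
eef_rot: [0.756, 0.654, -0.001, -0.0]
contact_force: [0.0, -1.4, -1.1]
grip_width: 0.0007
gripper_force: 0.0
```

```bash
python3 -c "
from h import *
to([(36,195,103),(36,192,66)])
for n in ('top','side'): cv2.imwrite(f'pics/{n}3.png',camera(n)[:,:,::-1])
a=cv2.imread('pics/top3.png')[100:300,110:330];b=cv2.imread('pics/side3.png')[170:370,150:370]
cv2.imwrite('pics/m3.png',cv2.resize(np.hstack([a,b]),None,fx=1.8,fy=1.8))
"
```

```text
t 9.05 tcp [0.5835 0.2642 0.1267] F [ 0.0289 -1.4053 -1.0697] w 0.0006855154506044844 j [-0.6093  0.8601  0.2108  1.6184 -0.2516  0.6926 -0.4189]
(36, 195, 103) world [0.5844 0.2635 0.106 ] toolshift mm [-0.5473  1.0338 20.7059]
(36, 192, 66) world [0.5839 0.2605 0.069 ] toolshift mm [-3.5022  1.1029 57.7095]
tool y azimuth -8.250570033734968 station -8.60279098766378 z axis [-0.0025 -0.0009 -1.    ]
tcp station 35.01173930285553 195.56638940826704 123.70765467877223
```

View pics/m3.png

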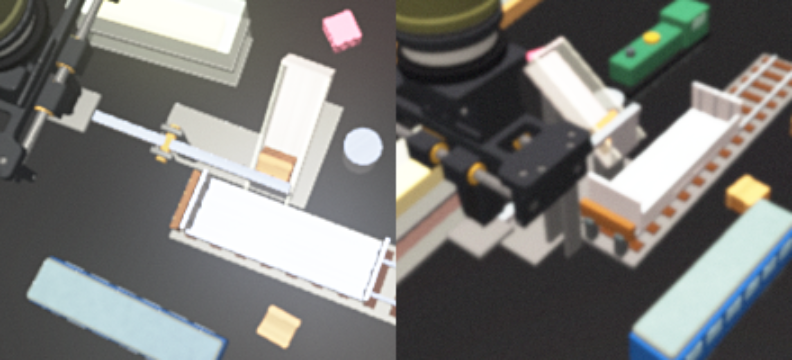

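The wagon sits against the buffer (top half, (190,200)) and the fingers are over the paddle. Pressing.

Call:
move_arm([
  [[1,0,1,12,0,0,0],[1,0,1,20,0,0,0],[1,0,1,28,0,0,0],[1,-1,1,36,0,0,0],[1,-2,1,44,0,0,0],[1,-3,1,51,0,0,0],[1,-3,1,55,0,0,0],[1,-3,1,57,0,0,0],[1,-3,1,58,0,0,0],[1,-3,1,58,0,0,0]],
])

```text
t: 10.4
tool_pos: [0.5859, 0.2605, 0.0737]
eef_rot: [0.757, 0.654, 0.001, 0.0]
contact_force: [-2.3, 1.6, 16.5]
grip_width: 0.0006
gripper_force: 8.0
```

Call:
move_arm([
  [[1,0,0,0,0,0,0],[1,0,0,0,0,0,0],[1,0,0,0,0,0,0],[1,0,0,0,0,0,0],[1,0,0,0,0,0,0],[1,0,0,0,0,0,0],[1,0,0,0,0,0,0],[1,0,0,0,0,0,0],[1,0,0,0,0,0,0],[1,0,0,0,0,0,0]],
])

```text
t: 11.65
tool_pos: [0.5859, 0.2605, 0.0737]
eef_rot: [0.757, 0.654, 0.001, 0.0]
contact_force: [-2.3, 1.1, 16.6]
grip_width: 0.0001
gripper_force: 7.9
```

```bash
python3 -c "
from h import *
to([(36,192,66)])
for n in ('top','side'): cv2.imwrite(f'pics/{n}4.png',camera(n)[:,:,::-1])
a=cv2.imread('pics/top4.png')[100:300,110:330];b=cv2.imread('pics/side4.png')[170:370,150:370]
cv2.imwrite('pics/m4.png',cv2.resize(np.hstack([a,b]),None,fx=1.8,fy=1.8))
"
```

```text
t 11.65 tcp [0.5859 0.2605 0.0737] F [-2.2793  1.0981 16.6156] w 8.207922149187788e-05 j [-0.5888  0.9336  0.1844  1.6416 -0.268   0.5895 -0.4001]
(36, 192, 66) world [0.5839 0.2605 0.069 ] toolshift mm [-0.2567 -1.988   4.7169]
tool y azimuth -8.362342802062757 station -8.60279098766378 z axis [ 0.0017  0.0006 -1.    ]
tcp station 37.979622104350234 192.26087994647025 70.72014923861425
```

View pics/m4.png

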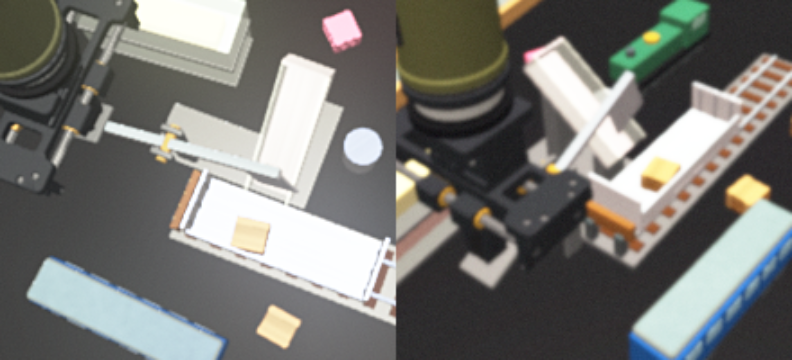

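The crate lies on the wagon's bed (top half, (250,234)) and the chute is empty. I'll release slowly and lift clear.

Call:
move_arm([
  [[1,0,0,-5,0,0,0],[1,1,0,-11,0,0,0],[1,2,0,-18,0,0,0],[1,3,0,-25,0,0,0],[1,3,0,-32,0,0,0],[1,3,0,-38,0,0,0],[1,3,0,-44,0,0,0],[1,3,0,-55,0,0,0],[1,3,0,-85,0,0,0],[1,3,0,-120,0,0,0]],
])

```text
t: 13.0
tool_pos: [0.5849, 0.2632, 0.1923]
eef_rot: [0.757, 0.654, -0.001, -0.0]
contact_force: [-0.0, 0.5, -0.5]
grip_width: 0.0006
gripper_force: 0.0
```

Call:
move_arm([
  [[1,0,0,-20,0,0,0],[1,0,0,-30,0,0,0],[1,0,0,-30,0,0,0],[1,0,0,-30,0,0,0],[1,0,0,-30,0,0,0],[1,0,0,-30,0,0,0],[1,0,0,-30,0,0,0],[1,0,0,-30,0,0,0],[1,0,0,-30,0,0,0],[1,0,0,-30,0,0,0]],
])

```text
t: 14.25
tool_pos: [0.5856, 0.2636, 0.2218]
eef_rot: [0.757, 0.654, 0.0, -0.0]
contact_force: [0.2, 0.4, -0.1]
grip_width: 0.0005
gripper_force: 0.0
```

```bash
python3 -c "
from h import *
to([])
for n in ('top','side'): cv2.imwrite(f'pics/{n}5.png',camera(n)[:,:,::-1])
a=cv2.imread('pics/top5.png')[100:300,110:330];b=cv2.imread('pics/side5.png')[170:370,150:370]
cv2.imwrite('pics/m5.png',cv2.resize(np.hstack([a,b]),None,fx=1.8,fy=1.8))
"
```

```text
t 14.25 tcp [0.5856 0.2636 0.2218] F [ 0.2265  0.3967 -0.0588] w 0.0005205053982246449 j [-0.6292  0.7432  0.2533  1.542  -0.2211  0.8845 -0.445 ]
tool y azimuth -8.3381954968238 station -8.60279098766378 z axis [ 0.0001  0.0001 -1.    ]
tcp station 37.22377642214538 195.29183583288113 218.75225050742995
```

View pics/m5.png

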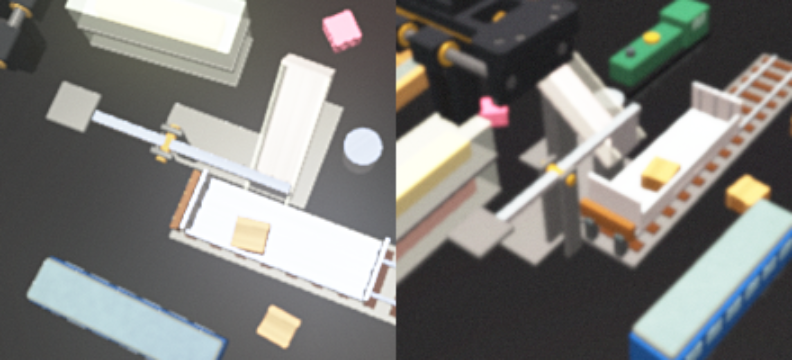

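The lever is back at rest, the gate is shut, the crate is on the home wagon and the arm is clear.

```bash
python3 -c "
from cell import *
print(finish_job())"
```

```text
the job is handed in; nothing more can be done
None
```

I handed the job in at about 14 s of the 42 s: the wagon is home against the buffer, the crate is on its bed, and the lever is back up with the gate shut. The last pictures show this, but no verdict came back.

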